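# Cam-lock the ion-source dock

## Robot

A 6-joint arm with a two-finger parallel gripper is mounted at the origin on the work surface. World frame = base frame: x ahead of the robot, y to its left, z up, the work surface at z = 0. Lengths are in mm, angles in rad, forces in N, time in s.
With the tool pointing down it reaches from about 275 to 1000 mm from the base axis. Payload 8.4 kg.
Tool frame: the origin (TCP) lies midway between the tips of the shut fingers; the grasp point (between the pads) lies 19 mm behind it; z points along the fingers, y is the direction in which the jaws open and shut (so a half turn about z gives the same grasp; the last joint's range is limited). The gripper opens to 85 mm and grips with 20 to 120 N. Pads are 22 mm wide; open, the fingers measure 114 mm over their backs; the gripper's body (76 mm by 85 mm) begins 54 mm behind the grasp point. The pads swing forward as they close: fully open they stand 13 mm farther back than shut.
Start: joints at [-1.261, 0.353, 1.633, -0, 1.155, -0.002], TCP at [191.731, -594.867, 231.281] pointing down, gripper open.
Joint ranges: [-2.63, 2.63], [-0.92, 2.1], [0.06, 2.66], [-1.3, 4.44], [0, 2.69], [-3.02, 3.02]. Speed limits (rad/s): [2.22, 2.22, 2.79, 3.14, 3.14, 3.14].

## Interface

Orientations are given as [roll, pitch, yaw] about the fixed x, y, z axes, in that order (R = Rz(yaw) Ry(pitch) Rx(roll)).
In Python, from rig import * gives the robot as it stands.
- The arm moves only by the tool play_rows, never from a script. Its argument "moves" is a list of rows, each a list of 3 entries, a list of its own where there are three numbers: the shift along the tool's x, y, z in m, then the turn, a rotation vector about the tool's x, y, z in rad, then the opening in per cent of the stroke, from 0 (shut) to 100 (fully open). In form: [[[x, y, z], [rx, ry, rz], fingers], ...]. A call has 1 to 20 rows; each row shifts and turns the commanded pose from where the row before left it, along the tool's axes as they then stand; what a row does not reach is not made up. A row lasts 1/10 s, in which the tool goes at most 50 mm and 8.59 degrees, less where a joint would pass 70% of its speed; a pose out of reach is approached as far as the arm can. A call is refused whole if a number of a shift passes 0.05 or a number of a turn 0.15, either way. A call with a gripper value outside its range is refused whole. The fingers move at their own pace and stop on an object; "squeeze" is the grip in N (left out, the last holds). Time passes only in rows, so rows that do not move let the fingers close. It gives the time, the measured TCP pose, the force and the opening at its end, in the units of the state.
- sense(): the state, without advancing time (a new reading comes with each control period).
- grab_frame(name): name is "scene" or "top" or "wrist"; returns a dict with "pixels" (480x640x3 uint8, red, green, blue), "intrinsics" (3x3 intrinsics, pixels), "R" (3x3) and "t" (3): a world point X has camera coordinates R X + t. Camera axes: x right, y down, z forward; pixel columns grow to the right and rows downward; lengths in mm; the calibration is good to about 2 mm. A picture is of the moment at which its call begins. There is no depth.
- sign_off(): hands the job in, once; it reports no verdict.
The state is a dict: "clock": time; "qpos": joint angles; "qvel": joint speeds; "joint_efforts": joint torques, N m; "eef_pos": TCP position; "tcp_rot": TCP orientation; "contact_force": force on the tool from outside, world axes, zero at the start; "wrist_torque": the same for the moment, N m; "opening": opening from 0.0 (shut) to 1.0 (fully open).
Only numpy, scipy, OpenCV 4.12 (cv2) and the standard library are available. Lean on these libraries where they do the work, as an engineer would, in place of code of your own. Each camera call takes 0.05 s, during which the arm holds its last target. There are 200 camera calls.

## Task

Lock the ion-source cartridge in its white and blue dock: turn the blue knob slowly clockwise (seen from above) until you feel the torque drop and the spring-loaded index pin falls into its hidden notch, then let go with the pin left in the notch. Leave the grey knob on the purge valve block as it is.

Things in the scene. Friction and masses are not known exactly. Their poses are not given: they have to be found in the camera images.
- latch_grip (a point): Grip point of the blue knob on the dock: on its vertical turning axis, mid-bar, 94 mm above the bench. The knob is a 60 mm disc (top 71 mm above the bench) with an upright bar across it, 58 mm long, 16 mm thick, top 108 mm above the bench. x runs along the bar and turns with it (white line on the +x half), y across it (pinch it so), z up.
- dock: Fixed white case with blue skirt, 150 (x) x 130 mm, 60 mm high, left or right of the grey block; origin under its centre, knob axis at x +20 mm. Drag on the blue knob is a steady 0.06 N m. The hidden notch differs each time, 15 to 82 degrees clockwise of the start. There drag dips, the knob pulls itself on by 0.3 N m and, let go within 8 degrees, centres; turning past takes about 0.35 N m.
- index_pin (a joint): Travel (m) of the dock's index pin, a level 20 mm rod in the dock's +x end wall, 45 mm above the bench (the steel source cartridge sticks out of the other end). About 0.001: out, riding on the cam, 7 mm of red band showing between the wall's collar and the yellow cap. About 0.008: sprung into the notch, red band hidden. If it comes out again past the notch, turn the knob back.
- purge_knob (a joint): Angle (rad, clockwise from above) of the grey knob, of the same shape as the blue one, on the fixed grey purge valve block with brass ports (100 x 100 x 60 mm). Starts at 0 and must stay there.
Not all that is in view belongs to the job. What is shaped like the part that bears purge_knob but green or red is not meant.

How it is judged (in metres and radians):
At the end, for the whole second after the job is handed in: The index pin is in the notch (travel reads over 5 mm, of about 8) and stays there with the knob let go; the grey purge knob is within 10 degrees of where it started (value of joint index_pin above 0.005 m and value of joint purge_knob between -0.17 and 0.17 rad); the robot touches nothing.
It fails at once if the grey purge knob is turned by more than 10 degrees (value of joint purge_knob above 0.17 rad or value of joint purge_knob below -0.17 rad).
It also fails if it takes over 51 s, if anything falls off the work surface, if the arm or the gripper's body presses on something with over 40 N, if the wrist force passes 120 N, or if a joint passes its speed limit or range.

## Working session

There is one attempt and no reset: what is moved stays moved. The work goes in short steps, Python scripts to look and compute and a tool call to move; the robot and the scene stay as the last step left them, time stands still between calls to the robot, and variables do not carry over. Pictures are saved under pics/ and viewed, about 8 in all and at most 12, crops included, and the job is handed in when it is done.

Besides the shell and the picture viewer there is one more tool, called after "Emit:" in YAML: its name, and indented under it one key for each argument. play_rows: Moves the arm, as the interface text tells. Its arguments: {"type":"object","properties":{"moves":{"type":"array"},"squeeze":{"type":"number"}},"required":["moves"]}

```bash
mkdir -p pics; python3 - <<'E'
from rig import *
import cv2,numpy as np
s=sense();print(s)
for n in("scene","top"):
    f=grab_frame(n);cv2.imwrite(f"pics/{n}0.png",f["pixels"][:,:,::-1]);print(n,f["intrinsics"],f["R"],f["t"])
E
```

```text
{'clock': 0.0, 'qpos': array([-1.26137738e+00,  3.53660069e-01,  1.63410887e+00,  1.03544555e-05,
        1.15518840e+00, -2.41843008e-03]), 'qvel': array([-7.93826922e-04, -4.33657773e-04, -1.15245330e-05, -1.02210802e-03,
        5.97081638e-04,  1.05784361e-03]), 'joint_efforts': array([ 3.41566854e-03, -6.05249119e+01, -3.42060971e+01,  2.18900877e-04,
        9.46690910e-03, -1.43083378e-05]), 'eef_pos': array([ 191.60764434, -594.42354406,  230.56503827]), 'tcp_rot': array([-3.14022799e+00, -1.27676501e-05,  3.11833183e-01]), 'contact_force': array([-0.5549446 ,  0.06116773, -0.05724584]), 'wrist_torque': array([ 0.04799669, -0.02561855,  0.01537915]), 'opening': 1.0010499978308056}
scene [[481.1872539    0.         313.85459385]
 [  0.         481.1872539  243.65090239]
 [  0.           0.           1.        ]] [[-4.89693533e-01  8.71894353e-01 -6.92931490e-04]
 [ 7.13128542e-01  4.00066286e-01 -5.75668871e-01]
 [-5.01645220e-01 -2.82395473e-01 -8.17682622e-01]] [ 271.19689909 -346.04656104 1142.8321956 ]
top [[478.45987382   0.         322.76876512]
 [  0.         478.45987382 242.47018307]
 [  0.           0.           1.        ]] [[ 0.02456994 -0.99942534  0.02335183]
 [-0.99285347 -0.0271238  -0.11621658]
 [ 0.11678319 -0.02032951 -0.99294934]] [-21.57177963 561.47847096 650.12420894]
```

View pics/scene0.png

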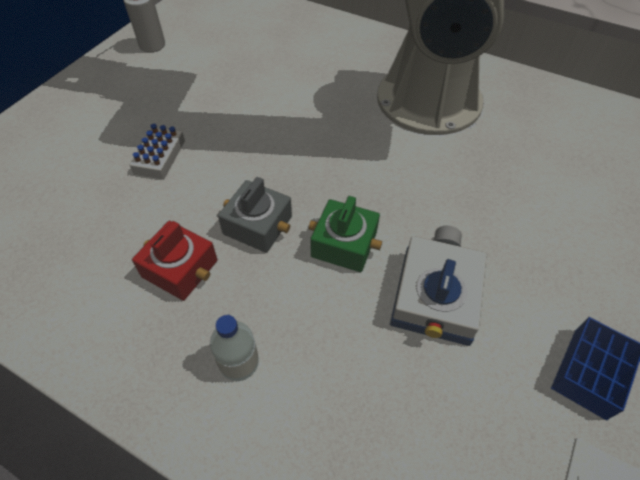

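View pics/top0.png

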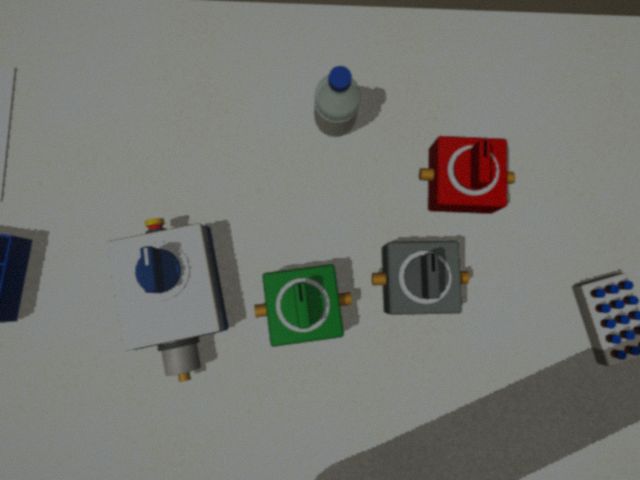

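Candidates: the blue dock knob at top (157,270) / scene (443,287). The others are the grey purge knob at top (423,277), green (303,306), red (472,170), the bottle cap (340,77), the blue rack (10,278) and the blue pegs (612,318). I choose the knob on the white and blue dock. Next is a close crop and a measurement.

```bash
cat > h.py <<'E'
from rig import *
import cv2,numpy as np
def ray(f,u,v,z):
    R,t,K=np.array(f["R"]),np.array(f["t"]),np.array(f["intrinsics"])
    c=-R.T@t; d=R.T@np.linalg.inv(K)@[u,v,1]
    return c+d*(z-c[2])/d[2]
def proj(f,X):
    p=np.array(f["intrinsics"])@(np.array(f["R"])@np.array(X,float)+np.array(f["t"]));return p[:2]/p[2]
E
python3 - <<'E'
from h import *
ims=[]
for n,(x,y) in(("top",(157,270)),("scene",(443,290))):
    f=grab_frame(n);p=f["pixels"]
    hsv=cv2.cvtColor(p,cv2.COLOR_RGB2HSV)
    m=cv2.inRange(hsv,(100,110,30),(130,255,255))
    k=np.zeros_like(m);k[y-35:y+35,x-35:x+35]=255;m&=k
    nc,l,st,ce=cv2.connectedComponentsWithStats(m);i=1+np.argmax(st[1:,4]);print(n,st[i],ce[i],ray(f,*ce[i],75))
    c=cv2.resize(p[y-50:y+50,x-50:x+50,::-1],None,fx=4,fy=4,interpolation=cv2.INTER_CUBIC);ims.append(c)
    for X in(ray(f,x,y,71),):print(X)
cv2.imwrite("pics/c1.png",np.hstack(ims))
E
```

```text
top [136 248  22  44 572] [146.72552448 272.99125874] [510.07857622 224.88106233  75.        ]
[514.56817784 212.99000781  71.        ]
scene [441 261  19  42 378] [451.08730159 283.22751323] [508.12106916 224.08355129  75.        ]
[523.47109451 217.22045834  71.        ]
```

View pics/c1.png

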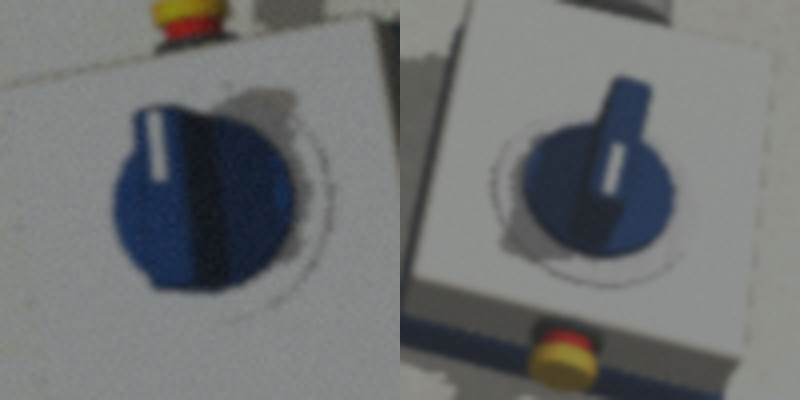

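```bash
python3 - <<'E'
from h import *
T=grab_frame("top");S=grab_frame("scene")
print("disc",ray(T,157.75,270.5,71),ray(S,443,287,71))
for f,a,b in((T,(145.25,247.5),(147.25,265)),(S,(445,288.75),(448,275.75))):
    A=ray(f,*a,108);B=ray(f,*b,108);d=A-B;print(A,B,np.linalg.norm(d),np.degrees(np.arctan2(d[1],d[0])))
E
```

```text
disc [513.93071949 211.95931534  71.        ] [518.3024137  215.28397504  71.        ]
[540.56494433 217.56016785 108.        ] [518.62895514 213.59404325 108.        ] 22.29165238690887 10.248612918175715
[543.89009286 219.48597351 108.        ] [520.10888452 215.45418404 108.        ] 24.12055548311622 9.622248229082988
```

Emit:
play_rows:
  moves:
    - [[0.0278, -0.0335, 0], [0, 0, 0], 100]
    - [[0.0278, -0.0335, 0], [0, 0, 0], 100]
    - [[0.0278, -0.0335, 0], [0, 0, 0], 100]
    - [[0.0278, -0.0335, 0], [0, 0, 0], 100]
    - [[0.0278, -0.0335, 0], [0, 0, 0], 100]
    - [[0.0278, -0.0335, 0], [0, 0, 0], 100]
    - [[0.0278, -0.0335, 0], [0, 0, 0], 100]
    - [[0.0278, -0.0335, 0], [0, 0, 0], 100]
    - [[0.0278, -0.0335, 0], [0, 0, 0], 100]
    - [[0.0278, -0.0335, 0], [0, 0, 0], 100]
    - [[0.0278, -0.0335, 0], [0, 0, 0], 100]
    - [[0.0278, -0.0335, 0], [0, 0, 0], 100]
    - [[0.0278, -0.0335, 0], [0, 0, 0], 100]
    - [[0.0278, -0.0335, 0], [0, 0, 0], 100]
    - [[0.0278, -0.0335, 0], [0, 0, 0], 100]
    - [[0.0278, -0.0335, 0], [0, 0, 0], 100]
    - [[0.0278, -0.0335, 0], [0, 0, 0], 100]
    - [[0.0278, -0.0335, 0], [0, 0, 0], 100]
    - [[0.0278, -0.0335, 0], [0, 0, 0], 100]
    - [[0.0278, -0.0335, 0], [0, 0, 0], 100]
  squeeze: 40

```text
clock: 2.3
eef_pos: [515.8, 215.3, 231.3]
tcp_rot: [3.141, -0.0, 0.312]
contact_force: [0.6, -1.0, -0.1]
opening: 0.999
```

Emit:
play_rows:
  moves:
    - [[0, 0, 0], [0, 0, -0.149], 100]
    - [[0, 0, 0], [0, 0, -0.149], 100]
    - [[0, 0, 0], [0, 0, -0.149], 100]
    - [[0, 0, 0], [0, 0, -0.149], 100]
    - [[0, 0, 0], [0, 0, -0.149], 100]
    - [[0, 0, 0], [0, 0, -0.149], 100]
    - [[0, 0, 0], [0, 0, -0.149], 100]
    - [[0, 0, 0], [0, 0, -0.149], 100]
    - [[0, 0, 0], [0, 0, -0.149], 100]
    - [[0, 0, 0], [0, 0, -0.149], 100]
    - [[0, 0, 0], [0, 0, -0.149], 100]
    - [[0, 0, 0], [0, 0, -0.149], 100]
    - [[0, 0, 0], [0, 0, -0.149], 100]
    - [[0, 0, 0], [0, 0, -0.149], 100]
    - [[0, 0, 0], [0, 0, -0.149], 100]
    - [[0, 0, 0], [0, 0, -0.149], 100]
    - [[0, 0, 0], [0, 0, -0.149], 100]
    - [[0, 0, 0], [0, 0, -0.149], 100]
    - [[0, 0, 0], [0, 0, -0.149], 100]
    - [[0, 0, 0], [0, 0, -0.149], 100]

```text
clock: 4.3
eef_pos: [515.3, 213.4, 231.3]
tcp_rot: [3.142, -0.0, -2.985]
contact_force: [0.2, -0.3, -0.4]
opening: 1.0
```

```bash
python3 - <<'E'
from h import *
s=sense();print(s["clock"],s["eef_pos"],s["tcp_rot"],s["qpos"],s["contact_force"],s["wrist_torque"])
f=grab_frame("wrist");print(-np.array(f["R"]).T@f["t"],f["R"][2])
for X in((515.5,213.5,108),(515.5,213.5,71)):print(proj(f,X))
cv2.imwrite("pics/w1.png",f["pixels"][:,:,::-1])
E
```

```text
4.3 [515.34503541 213.38451674 231.27342885] [ 3.14157269e+00 -3.18689117e-05 -2.98523987e+00] [ 3.89863527e-01  2.49028575e-01  1.77874725e+00  2.98550745e-05
  1.11384321e+00 -1.33729876e+00] [ 0.17861117 -0.27641084 -0.425058  ] [0.01493878 0.01489322 0.00224627]
[448.4443039  204.20924453 373.46438254] [ 0.26481952  0.04121133 -0.96341696]
[325.32991236 219.54270427]
[325.55705907 207.32707807]
```

View pics/w1.png

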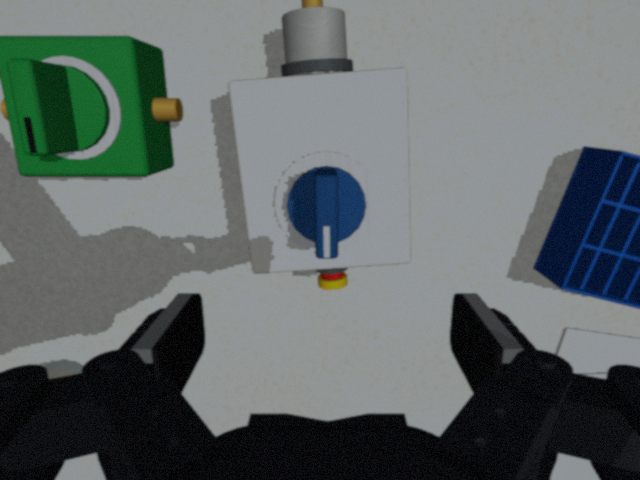

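The wrist view shows the blue knob's disc centre at about (326,204), within 1 mm of where I predicted it. The bar stands upright at columns 316–337 with its white line at (326,240), so the jaws are square to it. Next I descend and close.

Emit:
play_rows:
  moves:
    - [[0, 0, 0.02], [0, 0, 0], 100]
    - [[0, 0, 0.03], [0, 0, 0], 100]
    - [[0, 0, 0.03], [0, 0, 0], 100]
    - [[0, 0, 0.03], [0, 0, 0], 100]
    - [[0, 0, 0.02], [0, 0, 0], 100]
    - [[0, 0, 0.015], [0, 0, 0], 100]
    - [[0, 0, 0.008], [0, 0, 0], 100]
    - [[0, 0, 0], [0, 0, 0], 60]
    - [[0, 0, 0], [0, 0, 0], 30]
    - [[0, 0, 0], [0, 0, 0], 22]
    - [[0, 0, 0], [0, 0, 0], 16]
    - [[0, 0, 0], [0, 0, 0], 10]
    - [[0, 0, 0], [0, 0, 0], 5]
    - [[0, 0, 0], [0, 0, 0], 5]
    - [[0, 0, 0], [0, 0, 0], 5]
  squeeze: 40

```text
clock: 5.85
eef_pos: [515.9, 212.9, 79.1]
tcp_rot: [-3.141, 0.001, -2.991]
contact_force: [-0.4, -4.5, 6.4]
opening: 0.179
```

```bash
cat > st.py <<'E'
from h import *
s=sense();print(s["clock"],s["eef_pos"].round(1),s["tcp_rot"].round(4),s["contact_force"].round(2),s["wrist_torque"].round(3),round(s["opening"],3),s["qpos"][5].round(3),s["joint_efforts"][5].round(3))
E
python3 st.py
```

```text
5.85 [515.9 212.9  79.1] [-3.1409e+00  1.0000e-03 -2.9912e+00] [-0.37 -4.48  6.41] [-0.668  0.072  0.087] 0.179 -1.331 0.059
```

```bash
cat >> st.py <<'E'
f=grab_frame("scene")["pixels"][312:345,415:455]
h=cv2.cvtColor(f,cv2.COLOR_RGB2HSV)
r=cv2.inRange(h,(0,140,60),(8,255,255))|cv2.inRange(h,(172,140,60),(180,255,255));y=cv2.inRange(h,(18,120,60),(35,255,255))
print("red",(r>0).sum(),"yellow",(y>0).sum(),"yc",np.argwhere(y>0).mean(0)+[312,415])
E
python3 st.py
```

```text
5.85 [515.9 212.9  79.1] [-3.1409e+00  1.0000e-03 -2.9912e+00] [-0.37 -4.48  6.41] [-0.668  0.072  0.087] 0.179 -1.331 0.059
red 24 yellow 142 yc [330.88028169 433.47183099]
```

Emit:
play_rows:
  moves:
    - [[0, 0, 0], [0, 0, 0.03], 5]
    - [[0, 0, 0], [0, 0, 0.03], 5]
    - [[0, 0, 0], [0, 0, 0.03], 5]
    - [[0, 0, 0], [0, 0, 0.03], 5]
    - [[0, 0, 0], [0, 0, 0.03], 5]
    - [[0, 0, 0], [0, 0, 0.03], 5]

```text
clock: 6.5
eef_pos: [515.9, 212.7, 79.2]
tcp_rot: [-3.141, 0.001, 3.111]
contact_force: [0.8, -7.0, 5.9]
opening: 0.179
```

```bash
python3 st.py
```

```text
6.5 [515.9 212.7  79.2] [-3.1407e+00  1.1000e-03  3.1110e+00] [ 0.77 -7.04  5.92] [-0.908  0.009  0.081] 0.179 -1.15 -0.426
red 25 yellow 142 yc [330.88028169 433.47183099]
```

Emit:
play_rows:
  moves:
    - [[0, -0.0007, 0], [0, 0, 0.02], 5]
    - [[0, 0, 0], [0, 0, 0.02], 5]
    - [[0, 0, 0], [0, 0, 0.02], 5]
    - [[0, 0, 0], [0, 0, 0.02], 5]

```text
clock: 6.95
eef_pos: [515.9, 212.5, 79.1]
tcp_rot: [3.142, 0.001, 3.031]
contact_force: [-0.8, -3.1, 6.9]
opening: 0.181
```

```bash
python3 st.py
```

```text
6.95 [515.9 212.5  79.1] [3.1415e+00 1.2000e-03 3.0310e+00] [-0.78 -3.08  6.91] [-0.539  0.029  0.107] 0.181 -1.071 -0.219
red 26 yellow 143 yc [331.03496503 433.48951049]
```

Emit:
play_rows:
  moves:
    - [[0, 0, 0], [0, 0, 0.02], 5]
    - [[0, 0, 0], [0, 0, 0.02], 5]
    - [[0, 0, 0], [0, 0, 0.02], 5]
    - [[0, 0, 0], [0, 0, 0.02], 5]

```text
clock: 7.4
eef_pos: [515.9, 212.5, 79.1]
tcp_rot: [-3.142, 0.001, 2.951]
contact_force: [-1.0, -3.7, 6.0]
opening: 0.185
```

```bash
python3 st.py
```

```text
7.4 [515.9 212.5  79.1] [-3.1416e+00  1.2000e-03  2.9511e+00] [-1.02 -3.73  6.04] [-0.523  0.042  0.142] 0.185 -0.991 -0.215
red 23 yellow 144 yc [330.90277778 433.59027778]
```

Emit:
play_rows:
  moves:
    - [[0, 0, 0], [0, 0, 0.02], 5]
    - [[0, 0, 0], [0, 0, 0.02], 5]
    - [[0, 0, 0], [0, 0, 0.02], 5]
    - [[0, 0, 0], [0, 0, 0.02], 5]
  squeeze: 80

```text
clock: 7.85
eef_pos: [515.9, 212.4, 79.2]
tcp_rot: [-3.142, 0.001, 2.871]
contact_force: [-0.4, -4.5, 8.8]
opening: 0.174
```

```bash
python3 st.py; python3 - <<'E'
from h import *
f=grab_frame("wrist")["pixels"];s=grab_frame("scene")["pixels"][210:350,370:510]
cv2.imwrite("pics/w2.png",np.hstack([f[:,:,::-1][:,120:520],cv2.resize(s[:,:,::-1],(400,480))]))
E
```

```text
7.85 [515.9 212.4  79.2] [-3.1416e+00  1.2000e-03  2.8710e+00] [-0.36 -4.51  8.81] [-0.694  0.1    0.071] 0.174 -0.911 -0.269
red 26 yellow 143 yc [330.97902098 433.4965035 ]
```

View pics/w2.png

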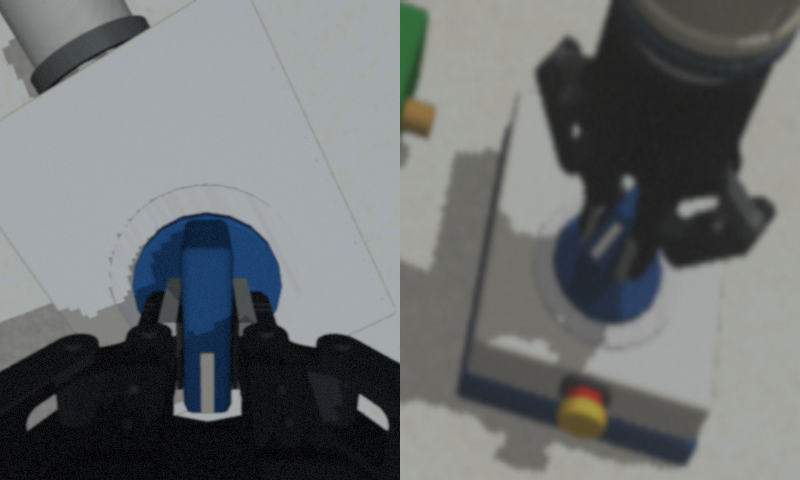

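The view shows the knob turning with the pads: the bar is upright in the wrist view at column ~207 and the dock is rotated behind it. The red band still shows at crop (585,393). I have turned about 24° so far, so I carry on.

Emit:
play_rows:
  moves:
    - [[0, -0.0004, 0], [0, 0, 0.02], 5]
    - [[0, 0, 0], [0, 0, 0.02], 5]
    - [[0, 0, 0], [0, 0, 0.02], 5]
    - [[0, 0, 0], [0, 0, 0.02], 5]

```text
clock: 8.4
eef_pos: [515.9, 212.2, 79.2]
tcp_rot: [3.141, 0.001, 2.791]
contact_force: [-0.6, -2.4, 7.5]
opening: 0.173
```

```bash
python3 st.py
```

```text
8.4 [515.9 212.2  79.2] [3.1411e+00 1.2000e-03 2.7910e+00] [-0.58 -2.39  7.48] [-0.44   0.085  0.139] 0.173 -0.832 -0.211
red 26 yellow 143 yc [330.97902098 433.54545455]
```

Emit:
play_rows:
  moves:
    - [[0, 0, 0], [0, 0, 0.02], 5]
    - [[0, 0, 0], [0, 0, 0.02], 5]
    - [[0, 0, 0], [0, 0, 0.02], 5]
    - [[0, 0, 0], [0, 0, 0.02], 5]

```text
clock: 8.85
eef_pos: [515.8, 212.2, 79.2]
tcp_rot: [3.141, 0.001, 2.711]
contact_force: [-0.9, -3.1, 7.8]
opening: 0.173
```

```bash
python3 st.py
```

```text
8.85 [515.8 212.2  79.2] [3.1411e+00 1.2000e-03 2.7110e+00] [-0.9  -3.15  7.85] [-0.516  0.099  0.123] 0.173 -0.752 -0.239
red 26 yellow 144 yc [330.88888889 433.49305556]
```

Emit:
play_rows:
  moves:
    - [[0, 0, 0], [0, 0, 0.02], 5]
    - [[0, 0, 0], [0, 0, 0.02], 5]
    - [[0, 0, 0], [0, 0, 0.02], 5]
    - [[0, 0, 0], [0, 0, 0.02], 5]

```text
clock: 9.3
eef_pos: [515.8, 212.1, 79.2]
tcp_rot: [3.141, 0.001, 2.631]
contact_force: [-1.5, -3.4, 8.6]
opening: 0.174
```

```bash
python3 st.py
```

```text
9.3 [515.8 212.1  79.2] [3.1412e+00 1.2000e-03 2.6310e+00] [-1.54 -3.38  8.58] [-0.578  0.199  0.048] 0.174 -0.672 -0.264
red 28 yellow 145 yc [330.99310345 433.48275862]
```

Emit:
play_rows:
  moves:
    - [[0, 0, 0], [0, 0, 0.02], 5]
    - [[0, 0, 0], [0, 0, 0.02], 5]
    - [[0, 0, 0], [0, 0, 0.02], 5]
    - [[0, 0, 0], [0, 0, 0.02], 5]

```text
clock: 9.75
eef_pos: [515.7, 212.0, 79.2]
tcp_rot: [3.141, 0.001, 2.551]
contact_force: [-0.6, -3.4, 8.3]
opening: 0.169
```

```bash
python3 st.py
```

```text
9.75 [515.7 212.   79.2] [3.1413e+00 1.1000e-03 2.5511e+00] [-0.61 -3.37  8.31] [-0.657  0.146  0.144] 0.169 -0.592 -0.197
red 26 yellow 144 yc [330.95138889 433.5       ]
```

Emit:
play_rows:
  moves:
    - [[0, 0, 0], [0, 0, 0.02], 5]
    - [[0, 0, 0], [0, 0, 0.02], 5]
    - [[0, 0, 0], [0, 0, 0.02], 5]
    - [[0, 0, 0], [0, 0, 0.02], 5]

```text
clock: 10.2
eef_pos: [515.7, 212.0, 79.2]
tcp_rot: [3.141, 0.001, 2.471]
contact_force: [-0.1, -4.3, 8.8]
opening: 0.17
```

```bash
python3 st.py
```

```text
10.2 [515.7 212.   79.2] [3.1413e+00 1.0000e-03 2.4711e+00] [-0.09 -4.33  8.76] [-0.69   0.229  0.05 ] 0.17 -0.512 -0.254
red 26 yellow 144 yc [331.01388889 433.53472222]
```

Emit:
play_rows:
  moves:
    - [[0, 0, 0], [0, 0, 0.02], 5]
    - [[0, 0, 0], [0, 0, 0.02], 5]
    - [[0, 0, 0], [0, 0, 0.02], 5]
    - [[0, 0, 0], [0, 0, 0.02], 5]

```text
clock: 10.65
eef_pos: [515.6, 211.9, 79.2]
tcp_rot: [3.141, 0.001, 2.391]
contact_force: [-0.5, -5.2, 8.2]
opening: 0.173
```

```bash
python3 st.py
```

```text
10.65 [515.6 211.9  79.2] [3.1414e+00 1.0000e-03 2.3911e+00] [-0.48 -5.2   8.23] [-0.777  0.23   0.038] 0.173 -0.432 -0.279
red 25 yellow 144 yc [330.94444444 433.50694444]
```

Emit:
play_rows:
  moves:
    - [[-0.0003, -0.0004, 0], [0, 0, 0.02], 5]
    - [[0, 0, 0], [0, 0, 0.02], 5]
    - [[0, 0, 0], [0, 0, 0.02], 5]
    - [[0, 0, 0], [0, 0, 0.02], 5]

```text
clock: 11.1
eef_pos: [515.6, 211.8, 79.2]
tcp_rot: [3.141, 0.0, 2.31]
contact_force: [-2.0, -2.5, 7.9]
opening: 0.175
```

```bash
python3 st.py
```

```text
11.1 [515.6 211.8  79.2] [3.1408e+00 5.0000e-04 2.3103e+00] [-1.98 -2.46  7.87] [-0.531  0.242 -0.19 ] 0.175 -0.352 -0.581
red 12 yellow 145 yc [329.80689655 433.60689655]
```

Torque dropped and reversed (−0.19 N m) and the red band is halving, so the knob is entering the notch. I go on gently.

Emit:
play_rows:
  moves:
    - [[0, 0, 0], [0, 0, 0.02], 5]
    - [[0, 0, 0], [0, 0, 0.02], 5]

```text
clock: 11.35
eef_pos: [515.5, 211.7, 79.2]
tcp_rot: [3.141, 0.0, 2.27]
contact_force: [-1.4, -2.3, 8.0]
opening: 0.172
```

```bash
python3 st.py
```

```text
11.35 [515.5 211.7  79.2] [3.1410e+00 5.0000e-04 2.2704e+00] [-1.36 -2.33  7.99] [-0.493  0.212 -0.2  ] 0.172 -0.312 -0.495
red 0 yellow 147 yc [328.85714286 433.72108844]
```

Emit:
play_rows:
  moves:
    - [[0, 0, 0], [0, 0, 0.02], 5]
    - [[0, 0, 0], [0, 0, 0.02], 5]

```text
clock: 11.6
eef_pos: [515.5, 211.7, 79.2]
tcp_rot: [3.141, 0.0, 2.23]
contact_force: [-2.4, -2.4, 7.6]
opening: 0.174
```

```bash
python3 st.py
```

```text
11.6 [515.5 211.7  79.2] [3.1410e+00 4.0000e-04 2.2305e+00] [-2.42 -2.38  7.59] [-0.487  0.224 -0.092] 0.174 -0.272 -0.456
red 0 yellow 156 yc [327.80128205 433.89102564]
```

Emit:
play_rows:
  moves:
    - [[0, 0, 0], [0, 0, 0.02], 5]
    - [[0, 0, 0], [0, 0, 0.015], 5]

```text
clock: 11.85
eef_pos: [515.5, 211.7, 79.2]
tcp_rot: [3.141, 0.0, 2.196]
contact_force: [-1.6, -3.4, 8.3]
opening: 0.174
```

```bash
python3 st.py
```

```text
11.85 [515.5 211.7  79.2] [3.1411e+00 5.0000e-04 2.1957e+00] [-1.62 -3.42  8.33] [-0.57   0.273 -0.055] 0.174 -0.237 -0.288
red 0 yellow 151 yc [327.29139073 434.06622517]
```

The torque is near neutral and the red band is hidden, so I release and lift.

Emit:
play_rows:
  moves:
    - [[0, 0, 0], [0, 0, 0], 20]
    - [[0, 0, 0], [0, 0, 0], 30]
    - [[0, 0, 0], [0, 0, 0], 50]
    - [[0, 0, 0], [0, 0, 0], 70]
    - [[0, 0, 0], [0, 0, 0], 70]
    - [[0, 0, -0.01], [0, 0, 0], 70]
    - [[0, 0, -0.02], [0, 0, 0], 70]
    - [[0, 0, -0.03], [0, 0, 0], 70]
    - [[0, 0, -0.04], [0, 0, 0], 70]
    - [[0, 0, -0.04], [0, 0, 0], 70]
    - [[0, 0, 0], [0, 0, 0], 70]
    - [[0, 0, 0], [0, 0, 0], 70]

```text
clock: 13.1
eef_pos: [515.7, 212.0, 219.9]
tcp_rot: [3.139, 0.001, 2.197]
contact_force: [0.5, -0.5, -0.2]
opening: 0.699
```

```bash
python3 st.py; python3 - <<'E'
from h import *
f=grab_frame("wrist")["pixels"];s=grab_frame("scene")["pixels"][150:360,190:500]
cv2.imwrite("pics/w3.png",np.hstack([f[:,:,::-1][:,170:470],cv2.resize(s[:,:,::-1],(500,480))]))
E
```

```text
13.1 [515.7 212.  219.9] [3.1388e+00 7.0000e-04 2.1968e+00] [ 0.5  -0.48 -0.21] [-0.045 -0.005  0.003] 0.699 -0.239 -0.0
red 0 yellow 142 yc [326.92957746 434.14084507]
```

View pics/w3.png

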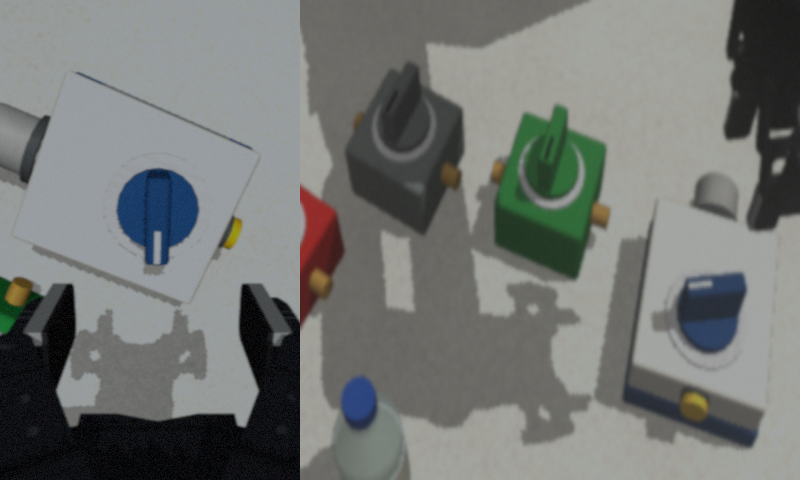

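The yellow cap sits against the collar with no red band, in the wrist view at (232,233) and the scene view at (693,406). The gripper is clear and the grey knob is untouched.

```bash
python3 -c "
from rig import *
print(sign_off())"
```

```text
the job is handed in; nothing more can be done
None
```

The cartridge is locked: I turned the blue knob about 63° clockwise, the index pin dropped into its notch, and it stayed there after I let go. I signed off at about 13 s of the 51 s allowed; no verdict was reported.

- **Finding the notch:** I turned in steps of about 4.6°. At roughly 56° the torque dropped and reversed, from about +0.04 to −0.2 N m. The red band then disappeared, and I went on about 7° more until the torque was near neutral.
- **After letting go:** no red showed in the scene picture (0 red pixels, down from about 25). The yellow cap had moved in by about 4 pixels, and the wrist view also showed it with no red band.
- **Robot clear:** the gripper was about 110 mm above the knob, and the wrist force read about 0.7 N, close to zero.
- **Grey knob:** I did not go near it, and it looked unchanged in the last picture. I did not measure its angle.
- **Disagreement:** the wrist torque while turning read 0.04 to 0.14 N m and drifted, rather than the steady 0.06 N m described. I therefore relied on its sign change together with the pin pictures.

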